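# Set the stroke stop of a stopper press to a sample cork

## Task

Set the press's depth stop to the cork that stands on the stop pad: swing the clamp lever round to slacken it, bring the stop rod down until its tip just touches the cork (feel for it; do not squeeze, shift or tip the cork), then swing the clamp lever home so that the rod is locked with its tip still resting on the cork. Let go, and leave everything else on the bench where it is.

Things in the scene. Friction and masses are not known exactly. Their poses are not given: they have to be found in the camera images.
- press: Hand-lever stopper press, grey cast iron, fixed. Origin: centre of the underside of its base (190 x 110 x 22 mm); its x points from its front (robot side) to its column at the back, y left, z up. The base's right wing (to y = -155 mm, 22 mm high) carries the stop pad. Head and square ram stand over y = -25 to 25 mm, x = -56 to 93 mm, z = 155 to 325 mm. Nothing stands above the rod or lever.
- bracket_end (a point): Centre of the right end face of the dark steel stop bracket that reaches right from the ram: 26 mm wide (press x), 28 mm high (105 to 133 mm above the bench), with the lever's pivot on its front. This point is at x = -15, y = -132, z = 119 mm of the press; the stop rod runs vertically through the bracket 20 mm before it (y = -112).
- stop_pad (a point): Centre of the top of the steel stop pad (disc of 44 mm diameter, 28 mm above the bench), straight below the stop rod, on the rod's axis. Its axes are those of the press.
- stop_head (a point): Centre of the dark knurled head (24 mm diameter, 18 mm high) on top of the steel stop rod (12 mm diameter, 100 g, slides vertically); 182 to 206 mm above the bench. With the clamp slack the rod drags about 2 N and stays where left. Its flat rubber tip (16 mm wide, springy, 8 N per mm) sits on an adjusting screw of unknown setting, ending 110 to 118 mm below this point: feel for the touch.
- stop_rod (a joint): How far the stop rod has been lowered from the top of its travel, in m: 0 = highest, 0.05 = lowest. It meets the cork somewhere between 0.016 and 0.024, depending on the tip's setting.
- clamp_lever (a joint): Angle of the cam lever that clamps the rod, rad. 0 = open, handle pointing to the press's front (-x); grows counterclockwise seen from above; 1.6 = home at its stop, handle pointing right (-y). Slack below 0.8, gripping from about 0.9. Turning takes about 0.1 N m, rising to about 0.2 N m as it tightens; it stays where left. Home, it holds the rod against some 20 N.
- lever_pivot (a point): The clamp lever's vertical pivot axis at the handle's height, on the front of the bracket: x = -46.3, y = -112, z = 119 mm of the press. Its axes are those of the press.
- lever_grip (a point): Point on the clamp lever's handle, 78 mm from its pivot, 119 mm above the bench. The handle is a dark steel bar 11 mm wide and 12 mm high, reaching 105 mm from the pivot, with air below it and on both sides. The point's x axis runs along the handle towards the pivot.
- cork: The sample cork: plain straight cork cylinder of 24 mm diameter and 44 mm height, standing loose and upright on the stop pad below the rod's tip. It takes a light touch but is spoilt by more than about 10 N. Origin at the centre of its lower end; its z is its axis.
- spare_cork: Bystander: another cork just like it, standing on the front left of the press's base. Origin at the centre of its lower end.
- vial: Bystander: amber glass sample vial, 25 mm diameter, 46 mm high, on the bed plate below the ram. Origin at the centre of its underside.
- tall_bottle: Bystander: green glass bottle, 52 mm diameter, 150 mm high, on the bench to the left of the press. Origin at the centre of its underside.
- jar: Bystander: glass jar with steel lid, 84 mm diameter, 110 mm high, on the left of the bench. Origin at the centre of its underside.
- bung: Bystander: black tapered rubber bung, 42 mm diameter, 32 mm high, on the left of the bench. Origin at the centre of its underside.
- screwdriver: Bystander: screwdriver, 190 mm long, lying on the right of the bench. Origin on the bench below its middle.
- tin: Bystander: aluminium tin, 74 mm diameter, 75 mm high, on the right of the bench. Origin at the centre of its underside.

How it is judged:
On the way, in this order (a step that is already met when the one before it is completed fails the run):
1. the clamp lever is swung open (below 0.8 rad) (value of joint clamp_lever below 0.8 rad), for 0.2 s.
2. with the clamp slack, the rod's tip rests on the cork (value of joint clamp_lever below 0.8 rad and contact force between stop_rod and cork above 0.3 N), for 0.3 s.
3. the clamp lever is swung home (beyond 1.35 rad) with the tip still on the cork (value of joint clamp_lever above 1.35 rad and contact force between stop_rod and cork above 0.2 N), for 0.3 s.
At the end, for the whole second after the job is handed in: The clamp lever is home (beyond 1.35 rad of 1.6), the rod's tip bears on the cork (more than 0.2 N), and the cork stands upright (within 0.1 rad), at rest, within 12 mm of the centre of the stop pad (all of step 3 and angle between cork's own z axis and vertical below 0.1 rad and horizontal distance between cork and stop_pad below 0.012 m and linear speed of cork below 0.01 m/s); the robot touches nothing.
It fails at once if the stop rod presses on the cork with more than 10 N (contact force between stop_rod and cork above 10 N).
It fails at once if the cork is shifted by more than 8 mm (distance of cork from where it was at the start of the episode above 0.008 m).
It fails at once if a bystander is moved by more than 20 mm (distance of any of spare_cork, vial, tall_bottle, jar, bung, screwdriver, tin from where it was at the start of the episode above 0.02 m).
It also fails if it takes over 70 s, if anything falls off the work surface, if the arm or the gripper's body presses on something with over 40 N, if the wrist force passes 120 N, or if a joint passes its speed limit or range.

## Robot

A 6-joint arm with a two-finger parallel gripper is mounted at the origin on the work surface. World frame = base frame: x ahead of the robot, y to its left, z up, the work surface at z = 0. Lengths are in m, angles in rad, forces in N, time in s.
With the tool pointing down it reaches from about 0.225 to 0.875 m from the base axis. Payload 3.4 kg.
Tool frame: the origin (TCP) lies between the finger pads; the fingertips stand 14 mm ahead of it and the grasp point (between the pads) lies 5 mm behind it; z points along the fingers, y is the direction in which the jaws open and shut (so a half turn about z gives the same grasp; the last joint's range is limited). The gripper opens to 85 mm and grips with 20 to 120 N. Pads are 22 mm wide; open, the fingers measure 114 mm over their backs; the gripper's body (76 mm by 85 mm) begins 54 mm behind the grasp point. The pads swing forward as they close: fully open they stand 13 mm farther back than shut.
Start: joints at [1.124, 0.276, 1.505, -0, 1.361, -0.121], TCP at [0.184, 0.545, 0.245] pointing down, gripper open.
Joint ranges: [-2.89, 2.89], [-0.75, 2.08], [0.22, 2.7], [-1.18, 4.32], [0.11, 2.71], [-2.7, 2.7]. Speed limits (rad/s): [2.57, 2.57, 3.14, 3.14, 3.14, 3.14].

## Interface

Orientations are given as a unit quaternion [w, x, y, z].
In Python, from rig import manip, get_image, job gives the robot as it stands. The module is installed in compiled form; this text tells all that it offers.
- The arm moves only by the tool step_arm, never from a script. Its argument "moves" is one flat list of numbers, 5 for each row, row after row: the shift along the tool's x, y, z as a fraction of full scale, then the turn about the tool's z as a fraction of full scale, then the gripper's target within -1 to 1 (shut at 1, half-way at 0, fully open at -1). In form: [dx, dy, dz, twist, hand, dx, dy, dz, twist, hand, ...]. A call has 1 to 5 rows; each row is the pose to reach, as a shift and turn from the pose commanded when the call began, along the tool's axes at that moment, turning the shorter way round; what a row does not reach only later rows make up. Full scale, the value 1, is 500 mm for a shift and pi rad for a turn. A row lasts 1/10 s, in which the tool goes at most 50 mm and 8.59 degrees, less where a joint would pass 70% of its speed; a pose out of reach is approached as far as the arm can. A call with a number of a shift or a turn outside -1 to 1 is refused whole. A call with a gripper value outside its range is refused whole. The fingers move at their own pace and stop on an object; "force" is the grip in N (left out, the last holds). Time passes only in rows, so rows that repeat a pose let the fingers close. It gives the time, the measured TCP pose, the force and the opening at its end, in the units of the state.
- manip.get_state(): the state, without advancing time (a new reading comes with each control period).
- get_image(name): name is "side" or "top" or "wrist"; returns a dict with "frame" (480x640x3 uint8, blue, green, red), "fx", "fy", "cx", "cy" (pixels), "rvec" (rotation vector, rad) and "tvec" (3), from world to camera coordinates, as OpenCV has them; the wrist camera has in their place "T_tool_cam" (4x4, takes a point from camera to tool coordinates, whose origin is the TCP and whose axes are the flange's). Camera axes: x right, y down, z forward; pixel columns grow to the right and rows downward; lengths in m; the calibration is good to about 2 mm. The wrist camera is an equidistant fisheye: a pixel r from the principal point sees the ray r / f radians off the axis. A picture is of the moment at which its call begins: read the wrist's pose just before it. There is no depth.
- job.sign_off(): hands the job in, once; it reports no verdict.
The state is a dict: "clock": time; "qpos": joint angles; "qd": joint speeds; "effort": joint torques, N m; "position": TCP position; "ee_rot": TCP orientation; "contact_force": force on the tool from outside, world axes, zero at the start; "moment": the same for the moment, N m; "width": finger opening in m.
Only numpy, scipy, OpenCV 4.12 (cv2) and the standard library are available. Lean on these libraries where they do the work, as an engineer would, in place of code of your own. Each camera call takes 0.05 s, during which the arm holds its last target. There are 200 camera calls.

## Working session

There is one attempt and no reset: what is moved stays moved. The work goes in short steps, Python scripts to look and compute and a tool call to move; the robot and the scene stay as the last step left them, time stands still between calls to the robot, and variables do not carry over. Pictures are saved under pics/ and viewed, about 8 in all and at most 12, crops included, and the job is handed in when it is done.

Besides the shell and the picture viewer there is one more tool, called after ">>>" as name(argument=value, ...) on one line, values as JSON. step_arm: Moves the arm, as the interface text tells. Its arguments: {"type":"object","properties":{"moves":{"type":"array","items":{"type":"number","minimum":-1,"maximum":1}},"force":{"type":"number"}},"required":["moves"]}

```bash
mkdir -p pics; python3 - <<'E'
from rig import manip,get_image
import cv2,numpy as np
print(manip.get_state())
for n in("top","side"):
    d=get_image(n); cv2.imwrite(f"pics/{n}0.png",d["frame"]); 
    d.pop("frame"); print(n,d)
E
```

```text
{'clock': 0.0, 'qpos': array([ 1.12399832e+00,  2.76617146e-01,  1.50612260e+00,  3.01652953e-05,
        1.36071440e+00, -1.21008641e-01]), 'qd': array([ 0.00069348, -0.00094997,  0.00017973, -0.00070462,  0.00144709,
       -0.00012262]), 'effort': array([-6.92501708e-04, -4.16774976e+01, -2.45811921e+01, -1.73593376e-04,
        1.08361157e-02,  1.42743588e-05]), 'position': array([0.1838152 , 0.5443004 , 0.24443126]), 'ee_rot': array([-2.74864157e-04,  1.62178293e-01,  9.86761032e-01, -8.89356554e-04]), 'contact_force': array([-1.08283167,  0.21805042, -0.19386369]), 'moment': array([-0.00152304,  0.00146517, -0.00239212]), 'width': 0.08539897602391071}
top {'fx': 539.1958740157633, 'fy': 539.1958740157633, 'cx': 327.57721689821494, 'cy': 241.95535063524028, 'rvec': array([ 2.12970293, -2.17481711,  0.10992156]), 'tvec': array([0.0124625 , 0.54588343, 1.4961391 ])}
side {'fx': 449.1042359868421, 'fy': 449.1042359868421, 'cx': 322.76084002728874, 'cy': 232.9363309561651, 'rvec': array([ 1.19703069,  2.30414705, -0.95349353]), 'tvec': array([ 0.32381609, -0.21854389,  1.43202345])}
```

View pics/top0.png

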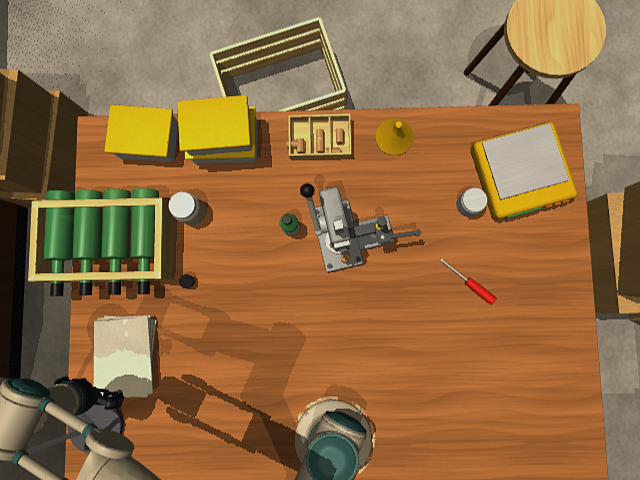

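View pics/side0.png

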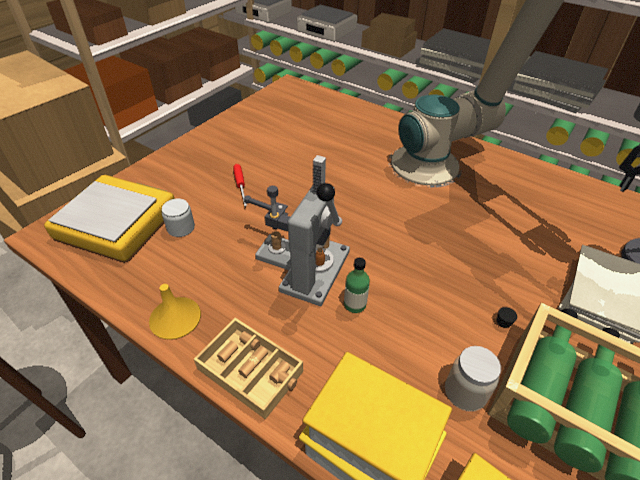

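The top picture shows the press around (340,230) with the lever handle pointing right to about (420,232). The side picture shows the stop head near (272,192). I'll crop both.

```bash
python3 - <<'E'
import cv2,numpy as np
a=cv2.imread("pics/top0.png")[175:280,300:430]; b=cv2.imread("pics/side0.png")[150:300,225:355]
a=cv2.resize(a,(520,420),interpolation=cv2.INTER_CUBIC)
b=cv2.resize(b,(520,600),interpolation=cv2.INTER_CUBIC)[:,:280]
c=np.zeros((600,800,3),np.uint8);c[:420,:520]=a;c[:,520:]=b
cv2.imwrite("pics/crop0.png",c)
E
```

```text
(no output)
```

View pics/crop0.png

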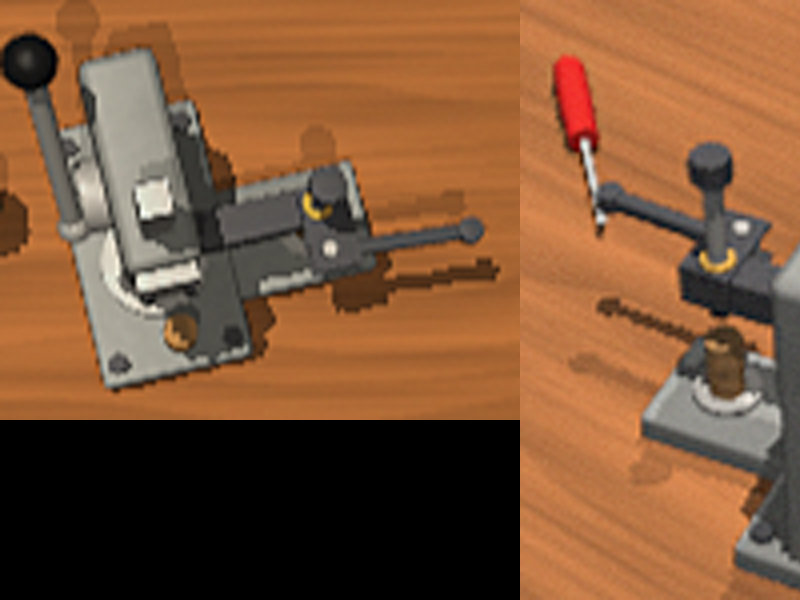

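```bash
cat > h.py <<'E'
import cv2,numpy as np
from rig import manip,get_image
from scipy.spatial.transform import Rotation as R
C={"top":(539.196,327.577,241.955,[2.12970293,-2.17481711,0.10992156],[0.0124625,0.54588343,1.4961391]),
"side":(449.104,322.761,232.936,[1.19703069,2.30414705,-0.95349353],[0.32381609,-0.21854389,1.43202345])}
def ray(n,u,v):
    f,cx,cy,r,t=C[n];M=cv2.Rodrigues(np.array(r))[0]
    return -M.T@np.array(t), M.T@np.array([(u-cx)/f,(v-cy)/f,1])
def plane(n,u,v,z):
    o,d=ray(n,u,v);return o+d*(z-o[2])/d[2]
def cross(a,b):
    (o,d),(p,e)=a,b
    s,t=np.linalg.lstsq(np.c_[d,-e],p-o,rcond=None)[0]
    return (o+s*d+p+t*e)/2,np.linalg.norm(o+s*d-p-t*e)
def rot():
    q=manip.get_state()["ee_rot"];return R.from_quat(np.r_[q[1:],q[0]])
def st():
    s=manip.get_state();print(round(s["clock"],2),s["position"].round(4),"F",s["contact_force"].round(2),"w",round(s["width"],4),"yaw of tool x,y",np.degrees(np.arctan2(*rot().as_matrix()[[1,0],0])).round(2),np.degrees(np.arctan2(*rot().as_matrix()[[1,0],1])).round(2))
E
python3 - <<'E'
from h import *
T=lambda x,y:(x/4+300-.4,y/4+175-.4)
S=lambda x,y:((x-520)/4+225-.4,y/4+150-.4)
print("head",cross(ray("top",*T(327,183)),ray("side",*S(710,165))), plane("top",*T(327,183),.197))
print("ball",cross(ray("top",*T(471,230)),ray("side",*S(609,197))),plane("top",*T(471,230),.119))
print("pin",cross(ray("top",*T(330,247)),ray("side",*S(742,227))),plane("top",*T(330,247),.137))
for p in[(107,385),(248,355),(190,102)]:print("base",plane("top",*T(*p),.022))
E
```

```text
head (array([ 0.57654688, -0.13746436,  0.20657188]), np.float64(0.0015941008559843988)) [ 0.57852613 -0.13894644  0.197     ]
ball (array([ 0.55676984, -0.24043263,  0.11876569]), np.float64(0.0005840029851854979)) [ 0.55691688 -0.24063545  0.119     ]
pin (array([ 0.54507787, -0.144265  ,  0.13507772]), np.float64(0.0015178263556194782)) [ 0.54526441 -0.14473204  0.137     ]
base [0.46482721 0.00630405 0.022     ]
base [ 0.48401514 -0.09415138  0.022     ]
base [ 0.6673829  -0.05744323  0.022     ]
```

```bash
cat >> h.py <<'E'
def to(*pts):
    "rows (fractions of full scale) from the present pose to world points"
    p=manip.get_state()["position"]
    for q in pts: print(q,"->",(rot().inv().apply(np.array(q)-p)/.5).round(4))
P=np.array([.546,-.1445]); YAW=np.radians(11)
def lev(a,r,off,z):
    t=YAW+np.pi+a
    return tuple((P+r*np.array([np.cos(t),np.sin(t)])+off*np.array([-np.sin(t),np.cos(t)])).round(4))+(z,)
E
python3 - <<'E'
from h import *
st(); print("tin",plane("top",472,202,.075))
to((.3,.15,.3),(.40,-.25,.3),(.6,-.27,.26))
E
```

```text
0.1 [0.1839 0.5443 0.2445] F [ 0.12 -0.27 -0.03] w 0.0854 yaw of tool x,y 161.33 71.33
tin [ 0.64344843 -0.40139823  0.075     ]
(0.3, 0.15, 0.3) -> [-0.4725 -0.673  -0.1099]
(0.4, -0.25, 0.3) -> [-0.918  -1.3669 -0.1089]
(0.6, -0.27, 0.26) -> [-1.3098 -1.2767 -0.0291]
```

>>> step_arm(moves=[-0.47, -0.67, -0.11, 0, 1, -0.47, -0.67, -0.11, 0, 1, -0.47, -0.67, -0.11, 0, 1, -0.47, -0.67, -0.11, 0, 1, -0.47, -0.67, -0.11, 0, 1], force=30)

```text
clock: 0.6
position: [0.2538, 0.3051, 0.2785]
ee_rot: [0.0, 0.162, 0.987, -0.0]
contact_force: [1.7, -0.5, 0.1]
width: 0.0122
```

>>> step_arm(moves=[-0.45, -0.69, 0, 0, 1, -0.45, -0.69, 0, 0, 1, -0.45, -0.69, 0, 0, 1, -0.45, -0.69, 0, 0, 1, -0.45, -0.69, 0, 0, 1])

```text
clock: 1.1
position: [0.316, 0.0632, 0.2786]
ee_rot: [0.0, 0.162, 0.987, 0.0]
contact_force: [1.7, -0.4, 0.3]
width: -0.0001
```

```bash
python3 - <<'E'
from h import *
st(); to((.42,-.3,.3),(.6,-.29,.26))
E
```

```text
1.1 [0.316  0.0632 0.2786] F [ 1.7  -0.45  0.28] w -0.0001 yaw of tool x,y 161.36 71.36
(0.42, -0.3, 0.3) -> [-0.4293 -0.6217 -0.0427]
(0.6, -0.29, 0.26) -> [-0.764  -0.4878  0.0377]
```

>>> step_arm(moves=[-0.43, -0.62, 0, 0, 1, -0.43, -0.62, 0, 0, 1, -0.43, -0.62, 0, 0, 1, -0.43, -0.62, 0, 0, 1, -0.43, -0.62, 0, 0, 1])

```text
clock: 1.6
position: [0.3853, -0.1773, 0.2784]
ee_rot: [0.0, 0.163, 0.987, 0.0]
contact_force: [0.7, 0.0, 0.5]
width: 0.0003
```

>>> step_arm(moves=[-0.22, -0.31, 0, 0, 1, -0.22, -0.31, 0, 0, 1, -0.22, -0.31, 0, 0, 1, -0.22, -0.31, 0, 0, 1, -0.22, -0.31, 0, 0, 1])

```text
clock: 2.1
position: [0.4411, -0.3625, 0.2768]
ee_rot: [-0.0, 0.164, 0.986, -0.001]
contact_force: [-1.0, 0.7, 1.0]
width: 0.0001
```

```bash
python3 - <<'E'
from h import *
st(); to((.6,-.29,.24),(.61,-.27,.124),lev(1.5,.09,.045,.123))
E
```

```text
2.1 [ 0.4411 -0.3625  0.2768] F [-1.04  0.75  1.05] w 0.0001 yaw of tool x,y 161.13 71.13
(0.6, -0.29, 0.24) -> [-0.2538  0.2401  0.0732]
(0.61, -0.27, 0.124) -> [-0.2598  0.2848  0.3052]
(np.float64(0.6016), np.float64(-0.2284), 0.123) -> [-0.217   0.3581  0.307 ]
```

>>> step_arm(moves=[-0.254, 0.24, 0.0, 0, 1, -0.254, 0.24, 0.0, 0, 1, -0.254, 0.24, 0.07, 0, 1, -0.254, 0.24, 0.07, 0, 1, -0.254, 0.24, 0.07, 0, 1])

```text
clock: 2.6
position: [0.6007, -0.2804, 0.2399]
ee_rot: [-0.002, 0.16, 0.987, 0.002]
contact_force: [-0.9, 0.3, 0.1]
width: -0.0
```

>>> step_arm(moves=[0, 0.045, 0.1, 0, 1, -0.01, 0.045, 0.2, 0, 1, -0.01, 0.045, 0.232, 0, 1, -0.01, 0.045, 0.232, 0, 1])

```text
clock: 3.0
position: [0.6075, -0.2629, 0.1238]
ee_rot: [-0.004, 0.162, 0.987, 0.001]
contact_force: [0.1, 0.7, 0.1]
width: -0.0001
```

```bash
python3 - <<'E'
from h import *
st(); to(lev(1.5,.09,.045,.123),*[lev(a,.09,.02,.123) for a in (1.5,1.3,1.1,.9,.7,.5,.35)])
d=get_image("side");cv2.imwrite("pics/s1.png",cv2.resize(d["frame"][120:300,190:370],(600,600),interpolation=cv2.INTER_CUBIC))
E
```

```text
3.0 [ 0.6075 -0.2629  0.1238] F [0.07 0.73 0.07] w -0.0001 yaw of tool x,y 161.34 71.34
(np.float64(0.6016), np.float64(-0.2284), 0.123) -> [0.0331 0.0616 0.0019]
(np.float64(0.5767), np.float64(-0.2314), 0.123) -> [0.0784 0.04   0.0023]
(np.float64(0.5589), np.float64(-0.2358), 0.123) -> [0.1093 0.0203 0.0026]
(np.float64(0.5405), np.float64(-0.2365), 0.123) -> [0.1437 0.0072 0.0029]
(np.float64(0.5223), np.float64(-0.2336), 0.123) -> [0.1801 0.001  0.0032]
(np.float64(0.5051), np.float64(-0.2271), 0.123) -> [0.2168 0.0023 0.0035]
(np.float64(0.4895), np.float64(-0.2173), 0.123) -> [0.2527 0.0109 0.0039]
(np.float64(0.4792), np.float64(-0.2081), 0.123) -> [0.2781 0.0218 0.0041]
```

View pics/s1.png

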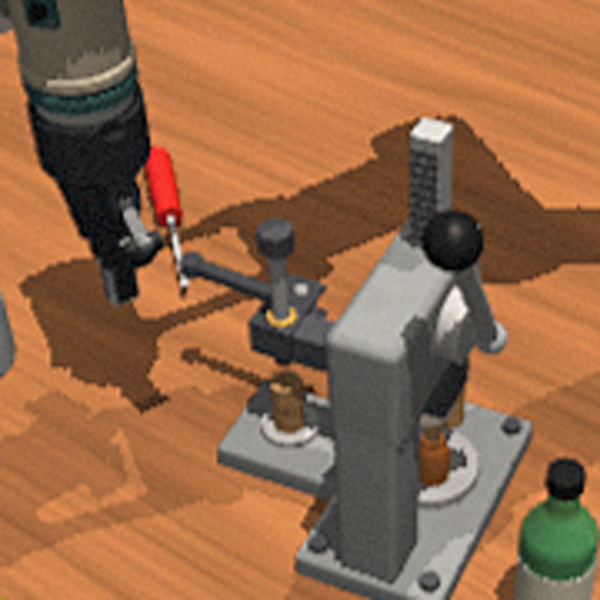

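The fingertips at (120,300) stand beside the lever end (190,265), at the right height and clear of everything. Next I swing the lever open.

>>> step_arm(moves=[0.033, 0.06, 0, 0, 1, 0.055, 0.05, 0, 0, 1, 0.078, 0.04, 0, 0, 1, 0.095, 0.03, 0, 0, 1, 0.11, 0.02, 0, 0, 1])

```text
clock: 3.55
position: [0.5618, -0.2385, 0.129]
ee_rot: [0.002, 0.163, 0.987, -0.0]
contact_force: [1.4, -0.1, 1.1]
width: -0.0
```

>>> step_arm(moves=[0.017, -0.008, 0, 0, 1, 0.034, -0.013, 0, 0, 1, 0.052, -0.017, 0, 0, 1, 0.07, -0.019, 0, 0, 1, 0.07, -0.019, 0, 0, 1])

```text
clock: 4.05
position: [0.5238, -0.2347, 0.1273]
ee_rot: [-0.001, 0.162, 0.987, 0.0]
contact_force: [-0.4, 1.1, -0.4]
width: 0.0004
```

```bash
python3 - <<'E'
from h import *
st(); to(*[lev(a,.09,.02,.123) for a in (.7,.5,.3,.2)])
d=get_image("top");cv2.imwrite("pics/t1.png",cv2.resize(d["frame"][175:285,300:430],(650,550),interpolation=cv2.INTER_CUBIC))
E
```

```text
4.05 [ 0.5238 -0.2347  0.1273] F [-0.38  1.14 -0.4 ] w 0.0004 yaw of tool x,y 161.32 71.32
(np.float64(0.5051), np.float64(-0.2271), 0.123) -> [0.0402 0.0025 0.0087]
(np.float64(0.4895), np.float64(-0.2173), 0.123) -> [0.0761 0.0111 0.0088]
(np.float64(0.4761), np.float64(-0.2046), 0.123) -> [0.1096 0.0265 0.0089]
(np.float64(0.4705), np.float64(-0.1974), 0.123) -> [0.1248 0.0366 0.0089]
```

View pics/t1.png

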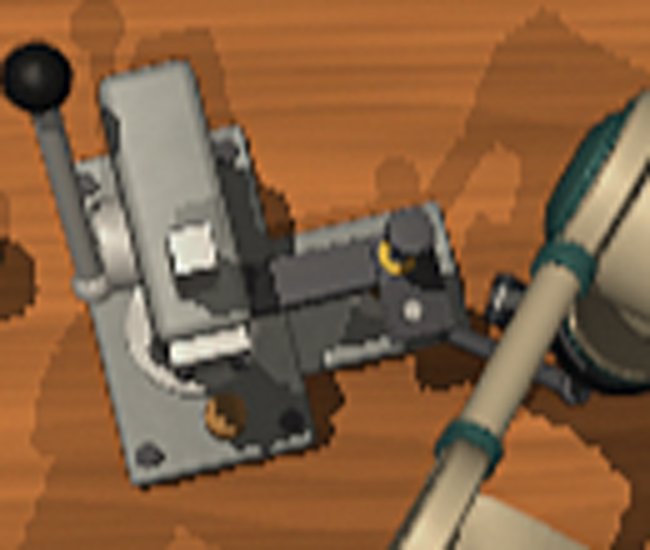

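The lever is swinging: pivot at (412,310), end at (570,385). I continue, and lower by 4 mm.

>>> step_arm(moves=[0.02, 0, 0.009, 0, 1, 0.04, 0.003, 0.009, 0, 1, 0.058, 0.006, 0.009, 0, 1, 0.076, 0.011, 0.009, 0, 1, 0.093, 0.019, 0.009, 0, 1])

```text
clock: 4.6
position: [0.4844, -0.2107, 0.1231]
ee_rot: [0.0, 0.162, 0.987, 0.0]
contact_force: [2.7, 1.1, -0.6]
width: -0.0
```

>>> step_arm(moves=[0.017, 0.008, 0, 0, 1, 0.026, 0.013, 0, 0, 1, 0.026, 0.013, 0, 0, 1])

```text
clock: 4.9
position: [0.4732, -0.2004, 0.1231]
ee_rot: [-0.001, 0.162, 0.987, -0.0]
contact_force: [-0.8, -0.7, 0.0]
width: -0.0001
```

```bash
python3 - <<'E'
from h import *
st(); to(*[lev(.3,.11,.07,.124),(.47,-.26,.26),(.5775,-.138,.26)])
E
```

```text
4.9 [ 0.4732 -0.2004  0.1231] F [-0.8  -0.75  0.01] w -0.0001 yaw of tool x,y 161.38 71.38
(np.float64(0.4821), np.float64(-0.2582), 0.124) -> [-0.0537 -0.1039 -0.0017]
(0.47, -0.26, 0.26) -> [-0.0315 -0.1151 -0.2737]
(0.5775, -0.138, 0.26) -> [-0.1573  0.1848 -0.2741]
```

>>> step_arm(moves=[-0.02, -0.05, 0, 0, 1, -0.03, -0.08, -0.08, 0, 1, -0.03, -0.1, -0.17, 0, 1, -0.03, -0.1, -0.27, 0, 1, -0.03, -0.1, -0.27, 0, 1])

```text
clock: 5.4
position: [0.4751, -0.2561, 0.265]
ee_rot: [0.006, 0.163, 0.987, -0.003]
contact_force: [-0.2, -0.3, 1.3]
width: 0.0004
```

>>> step_arm(moves=[-0.06, 0.12, 0, 0, 1, -0.127, 0.2, 0, 0, 1, -0.127, 0.285, 0, 0, 1, -0.127, 0.285, 0, 0, 1, -0.127, 0.285, 0, 0, 1])

```text
clock: 5.9
position: [0.5783, -0.1372, 0.2571]
ee_rot: [-0.001, 0.161, 0.987, -0.0]
contact_force: [-0.2, -0.4, -0.5]
width: -0.0001
```

```bash
python3 - <<'E'
from h import *
st(); to((.5775,-.138,.235))
t=get_image("top")["frame"];s=get_image("side")["frame"]
c=np.hstack([cv2.resize(t[190:290,330:430],(400,400),interpolation=cv2.INTER_CUBIC),cv2.resize(s[150:250,220:320],(400,400),interpolation=cv2.INTER_CUBIC)])
cv2.imwrite("pics/c2.png",c)
for i in range(6):
    get_image("side"); print(manip.get_state()["contact_force"].round(2))
E
```

```text
5.9 [ 0.5783 -0.1372  0.2571] F [-0.22 -0.35 -0.51] w -0.0001 yaw of tool x,y 161.52 71.52
(0.5775, -0.138, 0.235) -> [ 0.0009 -0.0021  0.0441]
[-0.23 -0.2  -0.14]
[ 0.33  0.35 -0.54]
[-0.08 -0.76 -0.52]
[-1.02  0.76 -0.03]
[-0.49  0.78  0.73]
[ 0.26 -0.06 -0.37]
```

View pics/c2.png

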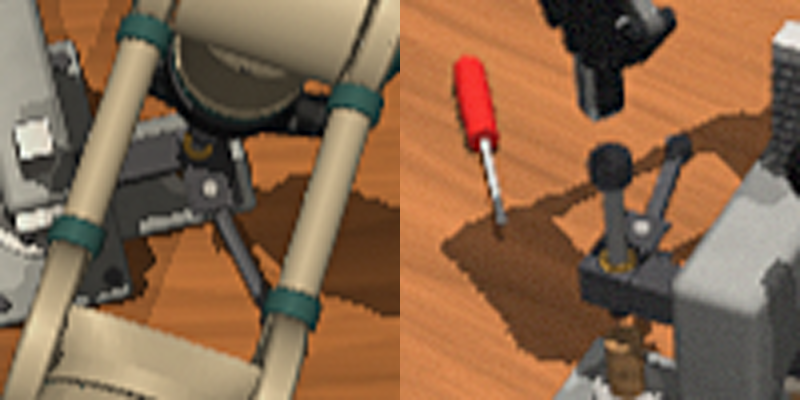

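The lever now points about 0.25 rad off the front, so the clamp is slack, and the fingers are above the head. I lower to just before the touch zone.

>>> step_arm(moves=[0, 0, 0.02, 0, 1, 0, 0, 0.04, 0, 1, 0, 0, 0.06, 0, 1, 0, 0, 0.07, 0, 1, 0, 0, 0.07, 0, 1])

```text
clock: 6.8
position: [0.578, -0.1384, 0.2221]
ee_rot: [-0.001, 0.162, 0.987, 0.0]
contact_force: [0.5, -0.4, 0.6]
width: 0.0
```

```bash
cat >> h.py <<'E'
def feel(n=12):
    f=[]
    for i in range(n): get_image("side"); f.append(manip.get_state()["contact_force"])
    s=manip.get_state(); print(round(s["clock"],2),s["position"].round(4),np.mean(f,0).round(2),"+-",(np.std(f,0)/n**.5).round(2))
E
python3 -c "from h import *;feel(10)"
```

```text
7.3 [ 0.5785 -0.1385  0.2231] [-0.06 -0.19  0.05] +- [0.18 0.17 0.19]
```

>>> step_arm(moves=[0, 0, 0.005, 0, 1, 0, 0, 0.01, 0, 1, 0, 0, 0.014, 0, 1, 0, 0, 0.014, 0, 1, 0, 0, 0.014, 0, 1])

```text
clock: 7.8
position: [0.5787, -0.1387, 0.2168]
ee_rot: [0.001, 0.162, 0.987, -0.0]
contact_force: [-0.5, 0.4, 5.1]
width: 0.0002
```

```bash
python3 - <<'E'
from h import *
feel(10)
t=get_image("top")["frame"];s=get_image("side")["frame"]
cv2.imwrite("pics/c3.png",cv2.resize(s[150:250,230:320],(540,600),interpolation=cv2.INTER_CUBIC))
E
```

```text
8.3 [ 0.5787 -0.1387  0.2168] [-0.82  0.46  5.41] +- [0.12 0.13 0.18]
```

View pics/c3.png

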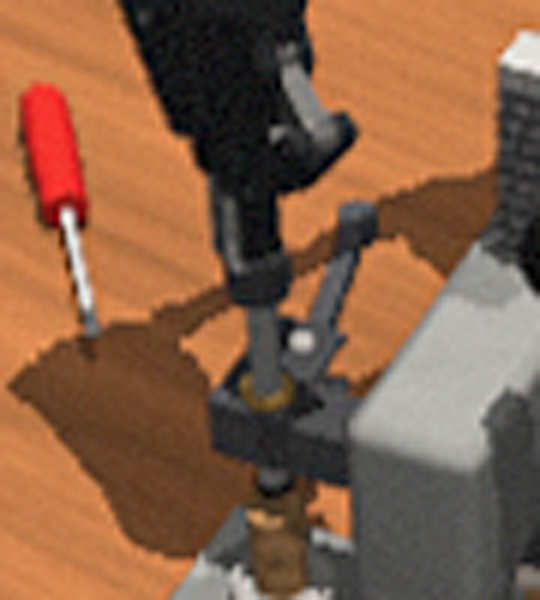

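The force jumped to 5.4 N and the tip appears to be on the cork at (270,490). To tell cork from drag, I make one small 0.4 mm step: on the cork the force should rise, with drag alone it should not.

>>> step_arm(moves=[0, 0, 0.0008, 0, 1, 0, 0, 0.0008, 0, 1, 0, 0, 0.0008, 0, 1])

```text
clock: 8.7
position: [0.5787, -0.1386, 0.2165]
ee_rot: [0.001, 0.162, 0.987, -0.0]
contact_force: [-0.5, 0.5, 5.6]
width: -0.0004
```

```bash
python3 -c "from h import *;feel(12)"
```

```text
9.3 [ 0.5787 -0.1387  0.2165] [-0.67  0.46  5.57] +- [0.16 0.1  0.13]
```

>>> step_arm(moves=[0, 0, 0.0008, 0, 1, 0, 0, 0.0008, 0, 1, 0, 0, 0.0008, 0, 1])

```text
clock: 9.6
position: [0.5787, -0.1387, 0.2161]
ee_rot: [0.001, 0.162, 0.987, -0.0]
contact_force: [-1.0, -0.1, 5.1]
width: 0.0002
```

```bash
python3 -c "from h import *;feel(12);print(manip.get_state()['effort'].round(2))"
```

```text
10.2 [ 0.5787 -0.1386  0.2161] [-0.74  0.25  6.04] +- [0.1  0.12 0.15]
[-9.000e-02 -4.046e+01 -2.225e+01 -2.000e-02 -2.900e-01  0.000e+00]
```

The slope of about 1 N/mm is inconclusive, because the fingers seem to give in series. I back off and check the tip against the cork in the picture.

>>> step_arm(moves=[0, 0, -0.004, 0, 1, 0, 0, -0.008, 0, 1, 0, 0, -0.012, 0, 1, 0, 0, -0.016, 0, 1, 0, 0, -0.06, 0, 1])

```text
clock: 10.7
position: [0.5767, -0.138, 0.2427]
ee_rot: [-0.003, 0.162, 0.987, 0.001]
contact_force: [0.2, -0.1, -0.3]
width: -0.0001
```

```bash
python3 - <<'E'
from h import *
feel(5)
s=get_image("side")["frame"];a=cv2.imread("pics/side0.png")
z=lambda i:cv2.resize(i[175:260,245:302],(400,597),interpolation=cv2.INTER_LANCZOS4)
cv2.imwrite("pics/c4.png",np.hstack([z(a),z(s)]))
E
```

```text
10.95 [ 0.5782 -0.1385  0.2447] [-0.11 -0.12  0.79] +- [0.39 0.06 0.7 ]
```

View pics/c4.png

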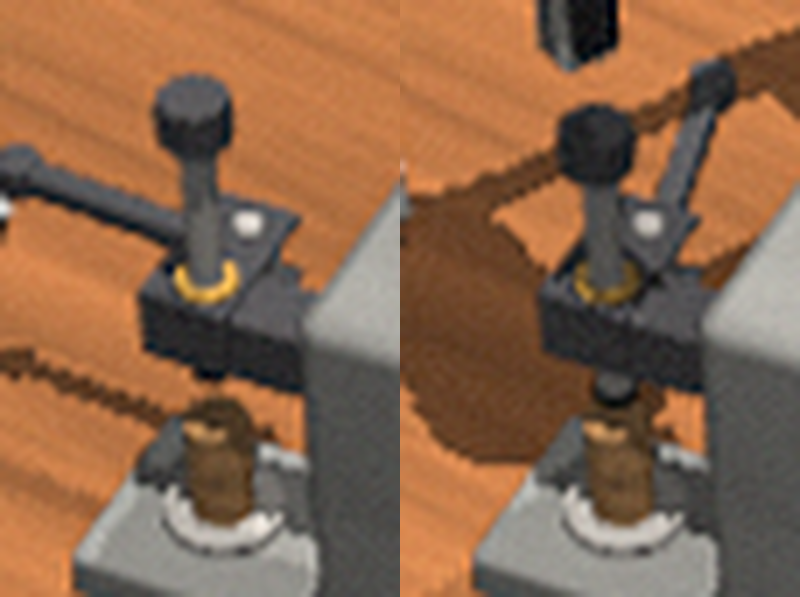

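```bash
python3 - <<'E'
from h import *
def pr(p):
    f,cx,cy,r,t=C["side"];c=cv2.Rodrigues(np.array(r))[0]@np.array(p)+t
    u=np.array([f*c[0]/c[2]+cx,f*c[1]/c[2]+cy]);return ((u-[245,175])*7.02+3.5).round(0)
for z in(.028,.072,.078,.084,.09,.206,.200,.215,.190): print(z,pr((.5775,-.138,z)))
E
```

```text
0.028 [219. 505.]
0.072 [212. 417.]
0.078 [211. 405.]
0.084 [210. 393.]
0.09 [209. 380.]
0.206 [188. 117.]
0.2 [189. 131.]
0.215 [186.  95.]
0.19 [191. 156.]
```

The calibration puts the head top at about z = 0.2025, so the rod is about 12.5 mm down and the tip is still above the cork. The 5.5 N was drag, higher than stated. I go back down and continue in fine steps, looking for a rise above that level.

>>> step_arm(moves=[0, 0, 0.03, 0, 1, 0, 0, 0.05, 0, 1, 0, 0, 0.06, 0, 1, 0, 0, 0.0615, 0, 1, 0, 0, 0.0615, 0, 1])

```text
clock: 11.5
position: [0.5785, -0.1386, 0.2143]
ee_rot: [-0.0, 0.162, 0.987, 0.0]
contact_force: [-0.8, 0.0, -0.3]
width: -0.0
```

>>> step_arm(moves=[0, 0, 0.0005, 0, 1, 0, 0, 0.0005, 0, 1])

```text
clock: 11.7
position: [0.5786, -0.1386, 0.2145]
ee_rot: [0.0, 0.162, 0.987, 0.0]
contact_force: [-0.2, 0.4, -0.0]
width: -0.0002
```

>>> step_arm(moves=[0, 0, 0.0005, 0, 1, 0, 0, 0.0005, 0, 1])

```text
clock: 11.9
position: [0.5785, -0.1386, 0.2142]
ee_rot: [0.0, 0.162, 0.987, 0.0]
contact_force: [0.3, -0.1, -0.0]
width: -0.0004
```

>>> step_arm(moves=[0, 0, 0.0005, 0, 1, 0, 0, 0.0005, 0, 1])

```text
clock: 12.1
position: [0.5784, -0.1385, 0.2138]
ee_rot: [0.0, 0.162, 0.987, 0.0]
contact_force: [0.3, 0.4, 0.1]
width: -0.0002
```

```bash
python3 -c "from h import *;feel(6)"
```

```text
12.4 [ 0.5784 -0.1386  0.2138] [ 0.09  0.61 -0.06] +- [0.15 0.28 0.28]
```

```bash
python3 - <<'E'
from h import *
s=get_image("side")["frame"];a=cv2.imread("pics/c4.png")
z=lambda i:cv2.resize(i[175:260,245:302],(400,597),interpolation=cv2.INTER_LANCZOS4)
cv2.imwrite("pics/c5.png",np.hstack([a[:,400:],z(s)]))
E
```

```text
(no output)
```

View pics/c5.png

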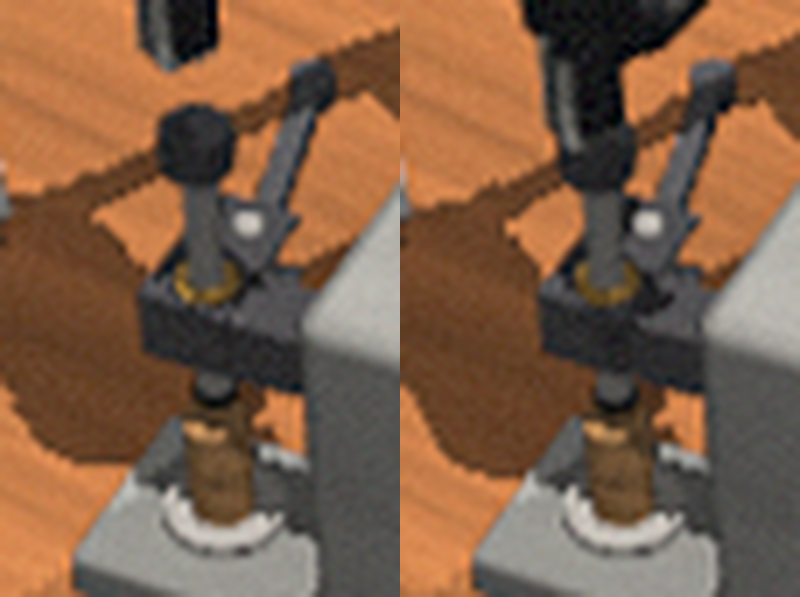

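The rod moved about 4 mm further in that approach, and the fingers aren't on it now. The cork is still upright. I continue with slow small steps.

>>> step_arm(moves=[0, 0, 0.0005, 0, 1, 0, 0, 0.001, 0, 1, 0, 0, 0.001, 0, 1])

```text
clock: 12.75
position: [0.5784, -0.1386, 0.2134]
ee_rot: [0.0, 0.162, 0.987, 0.0]
contact_force: [-0.3, -0.7, 1.2]
width: 0.0004
```

>>> step_arm(moves=[0, 0, 0.0005, 0, 1, 0, 0, 0.0005, 0, 1])

```text
clock: 12.95
position: [0.5785, -0.1385, 0.2134]
ee_rot: [0.0, 0.162, 0.987, 0.0]
contact_force: [-0.5, 0.1, 2.8]
width: 0.0002
```

>>> step_arm(moves=[0, 0, 0.0005, 0, 1, 0, 0, 0.0005, 0, 1])

```text
clock: 13.15
position: [0.5784, -0.1386, 0.2133]
ee_rot: [0.0, 0.162, 0.987, -0.0]
contact_force: [-0.9, -0.4, 5.0]
width: -0.0001
```

>>> step_arm(moves=[0, 0, 0.0005, 0, 1, 0, 0, 0.0005, 0, 1])

```text
clock: 13.35
position: [0.5784, -0.1386, 0.213]
ee_rot: [0.0, 0.162, 0.987, -0.0]
contact_force: [-1.1, 0.1, 5.7]
width: 0.0
```

>>> step_arm(moves=[0, 0, 0.0005, 0, 1, 0, 0, 0.0005, 0, 1])

```text
clock: 13.55
position: [0.5784, -0.1386, 0.2126]
ee_rot: [0.0, 0.162, 0.987, 0.0]
contact_force: [-1.8, 0.8, 4.5]
width: -0.0001
```

>>> step_arm(moves=[0, 0, 0.0005, 0, 1, 0, 0, 0.0005, 0, 1])

```text
clock: 13.75
position: [0.5784, -0.1386, 0.2123]
ee_rot: [0.0, 0.162, 0.987, 0.0]
contact_force: [-2.6, 0.5, 4.7]
width: 0.0001
```

```bash
python3 -c "from h import *;feel(6)"
```

```text
14.05 [ 0.5785 -0.1386  0.2123] [-1.7   0.44  5.19] +- [0.23 0.13 0.16]
```

>>> step_arm(moves=[0, 0, 0.0005, 0, 1, 0, 0, 0.0005, 0, 1])

```text
clock: 14.25
position: [0.5784, -0.1386, 0.212]
ee_rot: [0.0, 0.162, 0.987, 0.0]
contact_force: [-1.9, 0.2, 5.4]
width: 0.0
```

>>> step_arm(moves=[0, 0, 0.0005, 0, 1, 0, 0, 0.0005, 0, 1])

```text
clock: 14.45
position: [0.5784, -0.1386, 0.2117]
ee_rot: [0.0, 0.162, 0.987, 0.0]
contact_force: [-1.3, -0.2, 5.2]
width: 0.0005
```

>>> step_arm(moves=[0, 0, 0.0005, 0, 1, 0, 0, 0.0005, 0, 1])

```text
clock: 14.65
position: [0.5784, -0.1386, 0.2115]
ee_rot: [0.0, 0.162, 0.987, 0.0]
contact_force: [-1.5, 0.0, 4.9]
width: -0.0
```

>>> step_arm(moves=[0, 0, 0.0005, 0, 1, 0, 0, 0.0005, 0, 1])

```text
clock: 14.85
position: [0.5784, -0.1386, 0.2112]
ee_rot: [0.0, 0.162, 0.987, 0.0]
contact_force: [-1.8, 0.3, 5.3]
width: -0.0
```

```bash
python3 -c "from h import *;feel(5)"
```

```text
15.1 [ 0.5785 -0.1386  0.2112] [-1.32  0.29  5.1 ] +- [0.21 0.2  0.22]
```

The force holds steady at 5.1 N while sliding, so this is plain drag. I continue.

>>> step_arm(moves=[0, 0, 0.0005, 0, 1, 0, 0, 0.0005, 0, 1])

```text
clock: 15.3
position: [0.5784, -0.1386, 0.2109]
ee_rot: [0.0, 0.162, 0.987, 0.0]
contact_force: [-1.6, 1.0, 4.0]
width: 0.0002
```

>>> step_arm(moves=[0, 0, 0.0005, 0, 1, 0, 0, 0.0005, 0, 1])

```text
clock: 15.5
position: [0.5785, -0.1386, 0.2107]
ee_rot: [0.0, 0.162, 0.987, 0.0]
contact_force: [-0.8, -0.3, 5.5]
width: 0.0003
```

>>> step_arm(moves=[0, 0, 0.0005, 0, 1, 0, 0, 0.0005, 0, 1])

```text
clock: 15.7
position: [0.5784, -0.1386, 0.2104]
ee_rot: [0.0, 0.162, 0.987, 0.0]
contact_force: [-0.7, 0.2, 5.2]
width: 0.0001
```

>>> step_arm(moves=[0, 0, 0.0005, 0, 1, 0, 0, 0.0005, 0, 1])

```text
clock: 15.9
position: [0.5785, -0.1386, 0.2102]
ee_rot: [0.0, 0.162, 0.987, 0.0]
contact_force: [-0.9, 0.7, 4.9]
width: -0.0002
```

>>> step_arm(moves=[0, 0, 0.0005, 0, 1, 0, 0, 0.0005, 0, 1])

```text
clock: 16.1
position: [0.5785, -0.1386, 0.2099]
ee_rot: [0.0, 0.162, 0.987, 0.0]
contact_force: [-1.5, -0.3, 5.3]
width: 0.0002
```

>>> step_arm(moves=[0, 0, 0.0005, 0, 1, 0, 0, 0.0005, 0, 1])

```text
clock: 16.3
position: [0.5785, -0.1386, 0.2097]
ee_rot: [0.0, 0.162, 0.987, 0.0]
contact_force: [-0.8, 0.9, 4.3]
width: -0.0004
```

>>> step_arm(moves=[0, 0, 0.0005, 0, 1, 0, 0, 0.0005, 0, 1])

```text
clock: 16.5
position: [0.5785, -0.1386, 0.2094]
ee_rot: [0.0, 0.162, 0.987, 0.0]
contact_force: [-1.9, 0.2, 5.0]
width: -0.0003
```

>>> step_arm(moves=[0, 0, 0.0005, 0, 1, 0, 0, 0.0005, 0, 1])

```text
clock: 16.7
position: [0.5785, -0.1386, 0.2092]
ee_rot: [0.0, 0.162, 0.987, 0.0]
contact_force: [-1.6, 1.6, 5.6]
width: 0.0001
```

>>> step_arm(moves=[0, 0, 0.0005, 0, 1, 0, 0, 0.0005, 0, 1])

```text
clock: 16.9
position: [0.5784, -0.1385, 0.209]
ee_rot: [0.0, 0.162, 0.987, 0.0]
contact_force: [-1.0, 0.5, 5.3]
width: -0.0
```

>>> step_arm(moves=[0, 0, 0.0005, 0, 1, 0, 0, 0.0005, 0, 1])

```text
clock: 17.1
position: [0.5785, -0.1386, 0.2087]
ee_rot: [0.0, 0.162, 0.987, 0.0]
contact_force: [-1.5, 0.9, 4.6]
width: 0.0002
```

>>> step_arm(moves=[0, 0, 0.0005, 0, 1, 0, 0, 0.0005, 0, 1])

```text
clock: 17.3
position: [0.5785, -0.1385, 0.2084]
ee_rot: [0.0, 0.162, 0.987, 0.0]
contact_force: [-1.9, 0.3, 5.3]
width: 0.0003
```

>>> step_arm(moves=[0, 0, 0.0005, 0, 1, 0, 0, 0.0005, 0, 1])

```text
clock: 17.5
position: [0.5785, -0.1386, 0.2082]
ee_rot: [0.0, 0.162, 0.987, 0.0]
contact_force: [-0.7, 0.8, 5.1]
width: -0.0001
```

>>> step_arm(moves=[0, 0, 0.0005, 0, 1, 0, 0, 0.0005, 0, 1])

```text
clock: 17.7
position: [0.5785, -0.1386, 0.208]
ee_rot: [0.0, 0.162, 0.987, 0.0]
contact_force: [-1.8, -0.1, 4.5]
width: 0.0
```

>>> step_arm(moves=[0, 0, 0.0005, 0, 1, 0, 0, 0.0005, 0, 1])

```text
clock: 17.9
position: [0.5785, -0.1386, 0.2077]
ee_rot: [0.0, 0.162, 0.987, 0.0]
contact_force: [-1.6, 0.3, 5.4]
width: -0.0002
```

>>> step_arm(moves=[0, 0, 0.0005, 0, 1, 0, 0, 0.0005, 0, 1])

```text
clock: 18.1
position: [0.5784, -0.1386, 0.2074]
ee_rot: [0.0, 0.162, 0.987, 0.0]
contact_force: [-1.5, 0.1, 4.9]
width: 0.0002
```

>>> step_arm(moves=[0, 0, 0.0005, 0, 1, 0, 0, 0.0005, 0, 1])

```text
clock: 18.3
position: [0.5785, -0.1386, 0.2072]
ee_rot: [0.0, 0.162, 0.987, 0.0]
contact_force: [-1.6, 0.7, 5.3]
width: -0.0002
```

>>> step_arm(moves=[0, 0, 0.0005, 0, 1, 0, 0, 0.0005, 0, 1])

```text
clock: 18.5
position: [0.5784, -0.1386, 0.2069]
ee_rot: [0.0, 0.162, 0.987, 0.0]
contact_force: [-1.4, 0.9, 5.5]
width: -0.0002
```

>>> step_arm(moves=[0, 0, 0.0005, 0, 1, 0, 0, 0.0005, 0, 1])

```text
clock: 18.7
position: [0.5784, -0.1386, 0.2067]
ee_rot: [0.0, 0.162, 0.987, 0.0]
contact_force: [-1.4, 0.1, 5.3]
width: -0.0004
```

>>> step_arm(moves=[0, 0, 0.0005, 0, 1, 0, 0, 0.0005, 0, 1])

```text
clock: 18.9
position: [0.5785, -0.1385, 0.2065]
ee_rot: [0.0, 0.162, 0.987, 0.0]
contact_force: [-1.4, 0.6, 5.2]
width: 0.0002
```

>>> step_arm(moves=[0, 0, 0.0005, 0, 1, 0, 0, 0.0005, 0, 1])

```text
clock: 19.1
position: [0.5785, -0.1386, 0.2062]
ee_rot: [0.0, 0.162, 0.987, 0.0]
contact_force: [-1.0, 0.9, 5.2]
width: -0.0002
```

>>> step_arm(moves=[0, 0, 0.0005, 0, 1, 0, 0, 0.0005, 0, 1])

```text
clock: 19.3
position: [0.5784, -0.1386, 0.2061]
ee_rot: [0.0, 0.162, 0.987, 0.0]
contact_force: [-0.8, 0.0, 5.6]
width: -0.0002
```

>>> step_arm(moves=[0, 0, 0.0005, 0, 1, 0, 0, 0.0005, 0, 1])

```text
clock: 19.5
position: [0.5785, -0.1385, 0.206]
ee_rot: [0.0, 0.162, 0.987, -0.0]
contact_force: [-1.8, 1.5, 6.6]
width: 0.0
```

>>> step_arm(moves=[0, 0, 0.0005, 0, 1, 0, 0, 0.0005, 0, 1])

```text
clock: 19.7
position: [0.5785, -0.1386, 0.2059]
ee_rot: [0.0, 0.162, 0.987, -0.0]
contact_force: [-1.5, 0.4, 7.4]
width: 0.0001
```

>>> step_arm(moves=[0, 0, 0.0005, 0, 1, 0, 0, 0.0005, 0, 1])

```text
clock: 19.9
position: [0.5785, -0.1386, 0.2058]
ee_rot: [0.0, 0.162, 0.987, -0.0]
contact_force: [-1.7, 0.4, 7.7]
width: 0.0002
```

Touch: the force climbs from 5.1 to 7.7 N and each step now moves the tool only about 0.1 mm. That is roughly 2.6 N on the cork. I confirm with an average, then lift off.

```bash
python3 - <<'E'
from h import *
feel(8)
to((.578,-.138,.265),(.47,-.26,.265))
print([lev(a,.09,-.02,.123) for a in (.25,.5,.75,1,1.25,1.5,1.6)], lev(.25,.09,-.045,.123))
E
```

```text
20.3 [ 0.5784 -0.1385  0.2058] [-1.8   0.84  7.92] +- [0.11 0.06 0.19]
(0.578, -0.138, 0.265) -> [ 0.0011  0.0008 -0.1184]
(0.47, -0.26, 0.265) -> [ 0.1277 -0.2995 -0.1184]
[(np.float64(0.4561), np.float64(-0.1649), 0.123), (np.float64(0.4639), np.float64(-0.1865), 0.123), (np.float64(0.4769), np.float64(-0.2055), 0.123), (np.float64(0.4941), np.float64(-0.2207), 0.123), (np.float64(0.5146), np.float64(-0.2312), 0.123), (np.float64(0.537), np.float64(-0.2363), 0.123), (np.float64(0.5462), np.float64(-0.2367), 0.123)] (np.float64(0.4454), np.float64(-0.1423), 0.123)
```

>>> step_arm(moves=[0, 0, -0.006, 0, 1, 0, 0, -0.02, 0, 1, 0, 0, -0.06, 0, 1, 0, 0, -0.12, 0, 1, 0, 0, -0.12, 0, 1])

```text
clock: 20.8
position: [0.5807, -0.1394, 0.269]
ee_rot: [0.004, 0.162, 0.987, -0.001]
contact_force: [0.0, -0.1, -0.6]
width: 0.0001
```

```bash
python3 - <<'E'
from h import *
st(); to((.40,-.16,.265),lev(.25,.09,-.05,.2),lev(.25,.09,-.05,.124))
E
```

```text
20.8 [ 0.5807 -0.1394  0.269 ] F [ 0.02 -0.08 -0.58] w 0.0001 yaw of tool x,y 161.33 71.33
(0.4, -0.16, 0.265) -> [ 0.3292 -0.1547  0.0054]
(np.float64(0.4433), np.float64(-0.1378), 0.2) -> [ 0.2625 -0.0849  0.136 ]
(np.float64(0.4433), np.float64(-0.1378), 0.124) -> [ 0.2637 -0.0849  0.288 ]
```

>>> step_arm(moves=[0.1, -0.03, 0, 0, 1, 0.19, -0.06, 0, 0, 1, 0.263, -0.085, 0, 0, 1, 0.263, -0.085, 0.1, 0, 1, 0.263, -0.085, 0.136, 0, 1])

```text
clock: 21.3
position: [0.437, -0.1357, 0.1943]
ee_rot: [-0.002, 0.163, 0.987, 0.001]
contact_force: [0.5, 0.5, -0.1]
width: 0.0001
```

>>> step_arm(moves=[0, 0, 0.08, 0, 1, 0, 0, 0.15, 0, 1, 0, 0, 0.15, 0, 1, 0, 0, 0.15, 0, 1])

```text
clock: 21.7
position: [0.4402, -0.1367, 0.1219]
ee_rot: [-0.001, 0.162, 0.987, 0.0]
contact_force: [0.4, -0.7, 0.3]
width: -0.0001
```

```bash
python3 - <<'E'
from h import *
st(); to(*[lev(a,.09,-.02,.122) for a in (.25,.4,.6,.8,1,1.2,1.4,1.5,1.6)])
E
```

```text
21.7 [ 0.4402 -0.1367  0.1219] F [ 0.36 -0.65  0.26] w -0.0001 yaw of tool x,y 161.33 71.33
(np.float64(0.4561), np.float64(-0.1649), 0.122) -> [-0.0482 -0.0432 -0.0002]
(np.float64(0.4602), np.float64(-0.1781), 0.122) -> [-0.0645 -0.0656 -0.0002]
(np.float64(0.4685), np.float64(-0.1945), 0.122) -> [-0.0907 -0.0914 -0.0003]
(np.float64(0.48), np.float64(-0.2089), 0.122) -> [-0.1217 -0.1113 -0.0003]
(np.float64(0.4941), np.float64(-0.2207), 0.122) -> [-0.156  -0.1246 -0.0004]
(np.float64(0.5103), np.float64(-0.2295), 0.122) -> [-0.1923 -0.1309 -0.0004]
(np.float64(0.5279), np.float64(-0.2349), 0.122) -> [-0.2291 -0.1299 -0.0004]
(np.float64(0.537), np.float64(-0.2363), 0.122) -> [-0.2472 -0.1267 -0.0005]
(np.float64(0.5462), np.float64(-0.2367), 0.122) -> [-0.2649 -0.1216 -0.0005]
```

>>> step_arm(moves=[-0.025, -0.022, 0, 0, 1, -0.048, -0.043, 0, 0, 1, -0.065, -0.066, 0, 0, 1, -0.091, -0.091, 0, 0, 1, -0.122, -0.111, 0, 0, 1])

```text
clock: 22.2
position: [0.4808, -0.2103, 0.1224]
ee_rot: [0.0, 0.163, 0.987, 0.0]
contact_force: [0.3, 0.8, -0.0]
width: 0.0001
```

>>> step_arm(moves=[-0.016, -0.007, 0, 0, 1, -0.034, -0.014, 0, 0, 1, -0.052, -0.018, 0, 0, 1, -0.07, -0.02, 0, 0, 1, -0.07, -0.02, 0, 0, 1])

```text
clock: 22.7
position: [0.5116, -0.2302, 0.122]
ee_rot: [0.001, 0.162, 0.987, -0.0]
contact_force: [0.6, 0.2, 0.2]
width: 0.0002
```

```bash
python3 - <<'E'
from h import *
st(); to(*[lev(a,.09,-.02,.122) for a in (1.2,1.3,1.4,1.5,1.6,1.7)])
E
```

```text
22.7 [ 0.5116 -0.2302  0.122 ] F [0.57 0.19 0.21] w 0.0002 yaw of tool x,y 161.36 71.36
(np.float64(0.5103), np.float64(-0.2295), 0.122) -> [0.0029 0.0004 0.    ]
(np.float64(0.519), np.float64(-0.2326), 0.122) -> [-0.0155  0.0001  0.    ]
(np.float64(0.5279), np.float64(-0.2349), 0.122) -> [-0.0339  0.0015  0.0001]
(np.float64(0.537), np.float64(-0.2363), 0.122) -> [-0.052   0.0046  0.0001]
(np.float64(0.5462), np.float64(-0.2367), 0.122) -> [-0.0697  0.0097  0.0001]
(np.float64(0.5554), np.float64(-0.2362), 0.122) -> [-0.0868  0.0166  0.0001]
```

>>> step_arm(moves=[-0.016, 0, 0, 0, 1, -0.034, 0.001, 0, 0, 1, -0.034, 0.001, 0, 0, 1])

```text
clock: 23.0
position: [0.5281, -0.2349, 0.1221]
ee_rot: [0.001, 0.162, 0.987, -0.0]
contact_force: [-0.5, 0.4, -0.4]
width: -0.0006
```

```bash
python3 - <<'E'
from h import *
st(); feel(4)
t=get_image("top")["frame"];s=get_image("side")["frame"]
c=np.hstack([cv2.resize(t[190:290,330:430],(400,400),interpolation=cv2.INTER_CUBIC),cv2.resize(s[165:265,225:325],(400,400),interpolation=cv2.INTER_CUBIC)])
cv2.imwrite("pics/c6.png",c)
E
```

```text
23.0 [ 0.5281 -0.2349  0.1221] F [-0.51  0.43 -0.42] w -0.0006 yaw of tool x,y 161.36 71.36
23.2 [ 0.527  -0.2349  0.1223] [ 0.29 -0.24  0.49] +- [0.2  0.2  0.25]
```

View pics/c6.png

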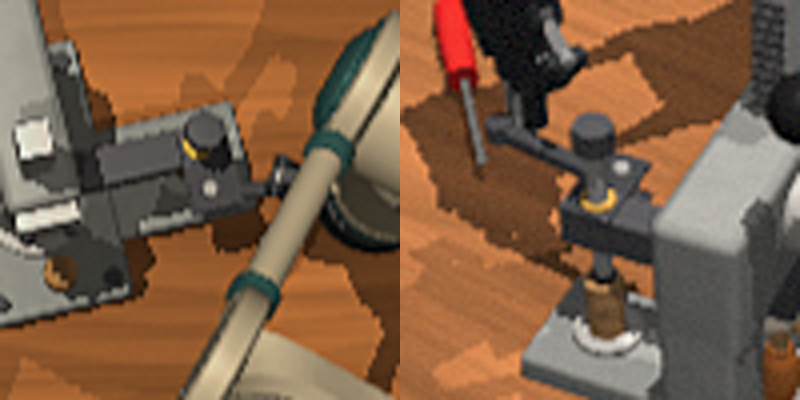

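The lever follows and is nearly home. The tip at (605,275) rests on the cork, which stands upright. I push the lever the rest of the way to its stop.

>>> step_arm(moves=[-0.009, 0.001, 0, 0, 1, -0.018, 0.003, 0, 0, 1, -0.018, 0.003, 0, 0, 1])

```text
clock: 23.6
position: [0.5359, -0.2357, 0.122]
ee_rot: [0.0, 0.162, 0.987, 0.0]
contact_force: [-1.4, 1.2, -0.1]
width: 0.0002
```

>>> step_arm(moves=[-0.008, 0.002, 0, 0, 1, -0.008, 0.002, 0, 0, 1])

```text
clock: 23.8
position: [0.54, -0.236, 0.1219]
ee_rot: [0.0, 0.162, 0.987, 0.0]
contact_force: [-1.7, 1.4, 1.4]
width: 0.0001
```

>>> step_arm(moves=[-0.006, 0.002, 0, 0, 1, -0.006, 0.002, 0, 0, 1])

```text
clock: 24.0
position: [0.543, -0.236, 0.1219]
ee_rot: [-0.0, 0.162, 0.987, 0.0]
contact_force: [-0.6, 2.5, 0.0]
width: -0.0001
```

```bash
python3 - <<'E'
from h import *
feel(4)
to(*[lev(a,.09,-.02,.122) for a in (1.5,1.6,1.7)])
E
```

```text
24.2 [ 0.5429 -0.2364  0.1219] [-1.38  1.72 -0.09] +- [0.09 0.33 0.08]
(np.float64(0.537), np.float64(-0.2363), 0.122) -> [ 0.0112 -0.0036 -0.0001]
(np.float64(0.5462), np.float64(-0.2367), 0.122) -> [-0.0065  0.0015 -0.0001]
(np.float64(0.5554), np.float64(-0.2362), 0.122) -> [-0.0236  0.0084 -0.0001]
```

>>> step_arm(moves=[-0.005, 0.002, 0, 0, 1, -0.005, 0.002, 0, 0, 1])

```text
clock: 24.4
position: [0.5456, -0.2361, 0.1219]
ee_rot: [0.0, 0.162, 0.987, 0.0]
contact_force: [-1.4, 2.9, 0.4]
width: 0.0003
```

>>> step_arm(moves=[-0.004, 0.002, 0, 0, 1, -0.004, 0.002, 0, 0, 1])

```text
clock: 24.6
position: [0.5475, -0.2357, 0.1219]
ee_rot: [-0.0, 0.162, 0.987, 0.0]
contact_force: [-3.8, 2.2, 0.7]
width: -0.0001
```

```bash
python3 -c "from h import *;feel(3)"
```

```text
24.75 [ 0.5475 -0.2358  0.122 ] [-2.89  1.62  0.62] +- [0.08 0.22 0.14]
```

>>> step_arm(moves=[-0.003, 0.001, 0, 0, 1, -0.003, 0.001, 0, 0, 1])

```text
clock: 24.95
position: [0.5476, -0.2357, 0.1219]
ee_rot: [-0.002, 0.162, 0.987, -0.0]
contact_force: [-6.4, 1.9, 3.0]
width: 0.0003
```

>>> step_arm(moves=[-0.003, 0.001, 0, 0, 1, -0.003, 0.001, 0, 0, 1])

```text
clock: 25.15
position: [0.5477, -0.2357, 0.1219]
ee_rot: [-0.003, 0.162, 0.987, -0.0]
contact_force: [-9.6, 1.3, 3.1]
width: 0.0001
```

The tool has stopped moving and the force has risen to 9.6 N, so the lever is at its stop. I back off and lift clear.

>>> step_arm(moves=[0.02, -0.005, 0, 0, 1, 0.06, -0.03, 0, 0, 1, 0.12, -0.06, 0, 0, 1, 0.14, -0.07, -0.1, 0, 1, 0.16, -0.07, -0.2, 0, 1])

```text
clock: 25.65
position: [0.4629, -0.2439, 0.2196]
ee_rot: [-0.0, 0.163, 0.987, 0.0]
contact_force: [1.2, -1.5, -0.7]
width: 0.0003
```

>>> step_arm(moves=[0.1, -0.1, -0.08, 0, 1, 0.2, -0.2, -0.08, 0, 1, 0.2, -0.2, -0.08, 0, 1, 0.2, -0.2, -0.08, 0, 1, 0.2, -0.2, -0.08, 0, 1])

```text
clock: 26.15
position: [0.3377, -0.3077, 0.2608]
ee_rot: [0.002, 0.164, 0.986, -0.001]
contact_force: [0.7, 0.3, 0.3]
width: -0.0002
```

```bash
python3 - <<'E'
from h import *
st()
t=get_image("top")["frame"];s=get_image("side")["frame"]
c=np.hstack([cv2.resize(t[190:290,330:430],(400,400),interpolation=cv2.INTER_CUBIC),cv2.resize(s[165:265,225:325],(400,400),interpolation=cv2.INTER_CUBIC)])
cv2.imwrite("pics/c7.png",c)
E
```

```text
26.15 [ 0.3377 -0.3077  0.2608] F [0.68 0.33 0.28] w -0.0002 yaw of tool x,y 161.15 71.15
```

View pics/c7.png

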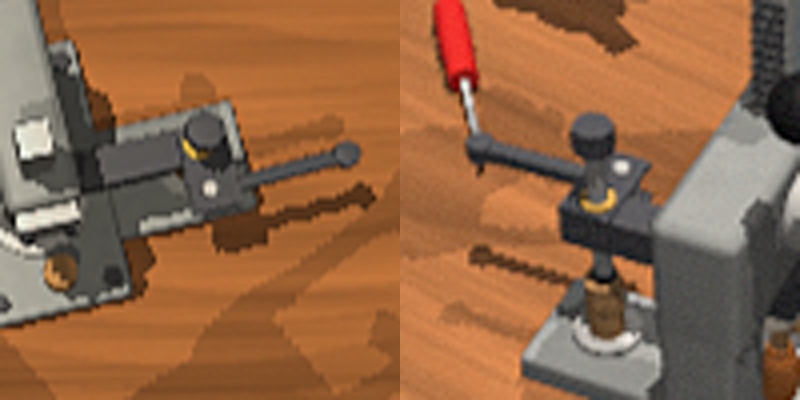

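The lever points right along the bracket, from pivot (210,188) to end (348,153), so it is home. The tip sits on the upright cork at (603,280) on the pad, and the robot is clear. I hand in.

```bash
python3 -c "
from rig import job
print(job.sign_off())"
```

```text
the job is handed in; nothing more can be done
None
```

The depth stop is set to the cork: the rod is locked with its tip resting on it, and the job was handed in at about 26 s of the 70 s allowed. I got no verdict back.

- **Opening:** I pushed the clamp lever open to roughly 0.25 rad, judged from the top picture.
- **Finding the touch:** I lowered the rod in 0.25 mm steps. The force held at 5.1 N while sliding, then rose to 7.9 N with the rod about 23 mm down. That puts an estimated 2.8 N on the cork.
- **Locking:** I pushed the lever until it stopped moving (tool force 9.6 N at the stop), then backed the arm clear.

**Last checks:** The final pictures show the lever home, the tip on the cork, and the cork upright on the pad. The wrist force is about zero, so the robot is touching nothing. The contact force after clamping could not be measured. I only looked for bystander movement in the close-up crops, which don't show all of them.

**What disagreed:**
- The rod's drag measured about 5 N, not the stated 2 N. I briefly mistook it for the touch until a picture showed the tip still above the cork.
- One quick re-approach pushed the rod about 4 mm further than planned. It was still short of the cork, and the picture showed the cork undisturbed.

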